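# Hold a drawer divider against its lugs for screwing

## Robot

A 6-joint arm with a two-finger parallel gripper is mounted at the origin on the work surface. World frame = base frame: x ahead of the robot, y to its left, z up, the work surface at z = 0. Lengths are in m, angles in rad, forces in N, time in s.
With the tool pointing down it reaches from about 0.35 to 0.975 m from the base axis. Payload 17.4 kg.
Tool frame: the origin (TCP) lies between the finger pads; the fingertips stand 14 mm ahead of it and the grasp point (between the pads) lies 5 mm behind it; x points along the fingers, y is the direction in which the jaws open and shut, and the axes are right-handed (so a half turn about x gives the same grasp; the last joint's range is limited). The gripper opens to 85 mm and grips with 20 to 120 N. Pads are 22 mm wide; open, the fingers measure 114 mm over their backs; the gripper's body (76 mm by 85 mm) begins 54 mm behind the grasp point. The pads swing forward as they close: fully open they stand 13 mm farther back than shut.
Start: joints at [-1.335, 0.116, 1.442, -0, 1.584, -0.038], TCP at [0.183, -0.65, 0.208] pointing down, gripper open.
Joint ranges: [-2.83, 2.83], [-0.83, 2.19], [0.07, 2.5], [-1.14, 4.28], [0.01, 3], [-2.97, 2.97]. Speed limits (rad/s): [1.89, 1.89, 2.22, 3.14, 3.14, 3.14].

## Interface

Orientations are given as a rotation vector (axis times angle).
In Python, from station import r gives the robot as it stands. The module is installed in compiled form; this text tells all that it offers.
- The arm moves only by the tool play_rows, never from a script. Its argument "deltas" is a list of rows, each a list of 7 numbers: the shift along the tool's x, y, z in cm, then the turn, a rotation vector about the tool's x, y, z in rad, then the closure, from 0 (fully open) to 1 (shut). In form: [[tx, ty, tz, wx, wy, wz, gripper], ...]. A call has 1 to 8 rows; each row is the pose to reach, as a shift and turn from the pose commanded when the call began, along the tool's axes at that moment; what a row does not reach only later rows make up. A row lasts 1/10 s, in which the tool goes at most 50 mm and 8.59 degrees, less where a joint would pass 70% of its speed; a pose out of reach is approached as far as the arm can. A call with a gripper value outside its range is refused whole. The fingers move at their own pace and stop on an object; "squeeze" is the grip in N (left out, the last holds). Time passes only in rows, so rows that repeat a pose let the fingers close. It gives the time, the measured TCP pose, the force and the opening at its end, in the units of the state.
- r.get_state(): the state, without advancing time (a new reading comes with each control period).
- r.get_image(name): name is "side" or "top" or "wrist"; returns a dict with "img" (420x560x3 uint8, blue, green, red), "camera_matrix" (3x3 intrinsics, pixels), "R" (3x3) and "t" (3): a world point X has camera coordinates R X + t; the wrist camera has in their place "mount" (4x4, takes a point from camera to tool coordinates, whose origin is the TCP and whose axes are the tool frame's). Camera axes: x right, y down, z forward; pixel columns grow to the right and rows downward; lengths in m; the calibration is good to about 2 mm. A picture is of the moment at which its call begins: read the wrist's pose just before it. There is no depth.
- r.sign_off(): hands the job in, once; it reports no verdict.
Trained networks look in a picture, given as the dict that the camera call returned (one of the last four; its "shot" number tells which), for a name from the list of things; names that differ only in an ending like _2 or _b are one class to them, and where a whole thing is asked for, a point or a joint stands for the part that bears it (a point fixed in the world has none). Each returns a list of dicts, best first, with "conf" (0 to 1); they miss things now and then, are a little off and sometimes report something else, mostly with a low value. They report only what shows in the picture. A call takes as long as a camera call. They do not tell look-alikes from the thing itself.
- r.cut_out(picture, label): "region" (420x560 bool, what is visible of it) and "extent" ([left, top, right, bottom] in pixels, round what is visible of it).
- r.spot_point(picture, label): "uv" ([column, row] in pixels: a listed point, or the origin of a listed thing).
The state is a dict: "time_s": time; "joint_pos": joint angles; "joint_velocities": joint speeds; "joint_efforts": joint torques, N m; "tool_pos": TCP position; "tool_rot": TCP orientation; "contact_force": force on the tool from outside, world axes, zero at the start; "wrist_torque": the same for the moment, N m; "gripper_width": finger opening in m.
Only numpy, scipy, OpenCV 4.12 (cv2) and the standard library are available. Lean on these libraries where they do the work, as an engineer would, in place of code of your own. Each camera call takes 0.05 s, during which the arm holds its last target. There are 200 camera calls.

## Task

We are fitting the long divider in the top drawer of the small drawer unit: pull the top drawer fully open by its handle, then take the long divider from the counter and stand it upright on the drawer floor, flat against the smooth faces of the two steel lugs, with its ends level with the lugs' outer edges. Press it sideways against the lugs with a steady push of about 10 newtons, never a hard shove, so that a colleague can drive the screws, and finish while you are still holding it pressed there with the drawer open. Leave the lower drawer shut and everything else on the counter where it is.

Things in the scene. Friction and masses are not known exactly. Their poses are not given: they have to be found in the camera images.
- unit_drawer0 (a joint): top drawer of the grey steel drawer unit (300 wide, 300 deep, 200 high, fixed, white drawer fronts towards the robot). Value in m: 0 shut, 0.165 fully open at its stop; it slides along -x of its handle point, about 2 N of friction, and stays where left. Inside 254 wide, 60 deep, its walls 175 above the counter; cartons are filed along its right side (seen from the robot) and in its back left corner
- unit_drawer1 (a joint): lower drawer of the unit, same make, to be left shut; joint value in m, 0 shut
- unit_drawer0_handle (a point): middle of the top drawer's handle, moving with it: a level steel bar 10 in diameter, 120 long, 35 out from the drawer front (30 clear behind the bar), 168 above the counter, 32 below the unit's top. x points into the unit (the drawer opens along -x), y along the bar, z up
- lugs: two steel tabs on the top drawer's floor, 22 wide, 38 high, 3 thick, in a row front to back: 120 over outer edges, 76 clear between. Origin: on that floor (115 above the counter), midway, in the plane of the smooth faces; x to the drawer's back, y out of the smooth faces (to the left), z up. Divider goes on +y (115 free), pressed to -y. On -y: feet 18 long; cartons 44 high from 67 on
- divider: the long divider: a white sheet metal plate 120 long, 12 thick, 50 high, about 0.16 kg, a dark screw hole near each end, standing on its long edge on the counter, to the right. Origin: centre of its underside; x along its length, y through its thickness, z up. Same either way. In place its front end is 12 behind the drawer front, whose top is 193 above the counter and 18 above the drawer walls
- short_divider: bystander: a spare divider of the same make but only 75 long, standing on its long edge; origin at the centre of its underside
- carton: bystander: standing medicine carton 45 x 70 x 85 high; origin at the centre of its underside
- flat_carton: bystander: flat medicine carton 80 x 120 x 30 high; origin at the centre of its underside
- water_bottle: bystander: water bottle, 64 in diameter, 190 high; origin at the centre of its underside
- pill_jar: bystander: white tablet jar, 48 in diameter, 75 high; origin at the centre of its underside
- screw_tray: bystander: shallow round steel tray with the screws, 84 in diameter, 18 high; origin at the centre of its underside
- screwdriver: bystander: the colleague's screwdriver, lying on the counter; origin about its middle, at its underside
- tape_roll: bystander: roll of clear tape lying flat, 90 in diameter, 24 high; origin at the centre of its underside
Mind the look-alikes: they are no part of the job. Leave any pink or turquoise look-alike of the divider alone.

How it is judged:
On the way, in this order (a step that is already met when the one before it is completed fails the run):
1. the top drawer is pulled open (at least 145 mm of its 165 mm) (value of joint unit_drawer0 above 0.145 m), for 0.2 s.
2. the long divider has been carried into the open drawer, upright beside the smooth faces of the lugs (value of joint unit_drawer0 above 0.14 m and z of divider in the frame of lugs below 0.015 m and y of divider in the frame of lugs between 0.003 and 0.08 m and x of divider in the frame of lugs between -0.03 and 0.03 m and angle between divider's own z axis and vertical below 0.2 rad), for 0.1 s.
At the end, for the whole second after the job is handed in: Through the last second, still held: divider presses the lugs with 5 to 17 N, upright, flat on their smooth faces (3 mm, 2 deg), ends within 8 mm of the lugs' outer edges, within 5 mm of the drawer floor, at rest; top drawer open 140 mm or more, lower one shut (under 20 mm) (value of joint unit_drawer0 above 0.14 m and x of divider in the frame of lugs between -0.008 and 0.008 m and y of divider in the frame of lugs between 0.003 and 0.009 m and z of divider in the frame of lugs below 0.005 m and angle between divider's own z axis and vertical below 0.06 rad and angle between the x axis of divider and the x axis of lugs, either way round below 0.035 rad and contact force between divider and lugs between 5 and 17 N and linear speed of divider below 0.01 m/s and value of joint unit_drawer1 below 0.02 m); the arm keeps its last pose, push and grip.
It fails at once if the divider is shoved against the lugs with more than 40 N (contact force between divider and lugs above 40 N).
It fails at once if the lower drawer is pulled open (over 20 mm) (value of joint unit_drawer1 above 0.02 m).
It fails at once if something else on the counter is moved by more than 40 mm (distance of any of short_divider, carton, flat_carton, water_bottle, pill_jar, screw_tray, screwdriver, tape_roll from where it was at the start of the episode above 0.04 m).
It also fails if it takes over 64 s, if anything falls off the work surface, if the arm or the gripper's body presses on something with over 40 N, if the wrist force passes 120 N, or if a joint passes its speed limit or range.

## Working session

There is one attempt and no reset: what is moved stays moved. The work goes in short steps, Python scripts to look and compute and a tool call to move; the robot and the scene stay as the last step left them, time stands still between calls to the robot, and variables do not carry over. Pictures are saved under pics/ and viewed, about 8 in all and at most 12, crops included, and the job is handed in when it is done.

Besides the shell and the picture viewer there is one more tool, called as name(argument=value, ...) on one line, values as JSON. play_rows: Moves the arm, as the interface text tells. Its arguments: {"type":"object","properties":{"deltas":{"type":"array"},"squeeze":{"type":"number"}},"required":["deltas"]}

```bash
mkdir -p pics; cat > h.py <<'E'
import numpy as np, cv2
from station import r
from scipy.spatial.transform import Rotation as Ro
def ray(p,uv,tp=None):
    K=p["camera_matrix"]; d=np.linalg.inv(K)@np.array([uv[0],uv[1],1.])
    if "R" in p: return -p["R"].T@p["t"], p["R"].T@d
    M=np.array(p["mount"]); T=np.eye(4); T[:3,:3]=Ro.from_rotvec(tp[1]).as_matrix(); T[:3,3]=tp[0]; A=T@M
    return A[:3,3],A[:3,:3]@d
def atz(p,uv,z,tp=None):
    o,d=ray(p,uv,tp); return o+d*(z-o[2])/d[2]
def st():
    s=r.get_state(); return s["tool_pos"],s["tool_rot"]
E
python3 - <<'E'
from h import *
a=r.get_image("top"); b=r.get_image("side"); 
cv2.imwrite("pics/top.png",a["img"]);cv2.imwrite("pics/side.png",b["img"])
for n,p in (("top",a),("side",b)):
    print(n,"cam",-p["R"].T@p["t"])
    for l in ["unit_drawer0_handle","divider","short_divider","lugs"]:
        for q in r.spot_point(p,l)[:3]: print(l,np.round(q["uv"],1),round(q["conf"],2),np.round(atz(p,q["uv"],{"unit_drawer0_handle":.168,"lugs":.115}.get(l,0)),3))
    
s=r.get_state();print(s["time_s"],s["tool_rot"],Ro.from_rotvec(s["tool_rot"]).as_matrix().round(3))
E
```

```text
top cam [0.34936159 0.02857899 1.32873344]
unit_drawer0_handle [236.7 173.7] 0.78 [0.577 0.145 0.168]
divider [341.3 147.4] 0.67 [ 0.681 -0.139  0.   ]
divider [447.5 267. ] 0.66 [ 0.335 -0.421  0.   ]
divider [379.7 215.6] 0.54 [ 0.482 -0.24   0.   ]
short_divider [434.1 211.2] 0.8 [ 0.492 -0.394  0.   ]
side cam [0.45443553 1.04584669 0.71158978]
unit_drawer0_handle [252.5 218. ] 0.65 [0.584 0.139 0.168]
unit_drawer0_handle [353.7 344.5] 0.61 [0.367 0.512 0.168]
divider [294.  232.2] 0.93 [ 0.492 -0.077  0.   ]
divider [303.6 208.7] 0.77 [ 0.47  -0.222  0.   ]
divider [342.4 184.2] 0.71 [ 0.339 -0.419  0.   ]
short_divider [298.6 179.5] 0.55 [ 0.497 -0.436  0.   ]
lugs [355.  344.5] 0.3 [0.357 0.46  0.115]
0.5 [ 2.07499245  0.28592412 -2.07499431] [[-0.     0.27  -0.963]
 [ 0.    -0.963 -0.27 ]
 [-1.    -0.    -0.   ]]
```

View pics/top.png

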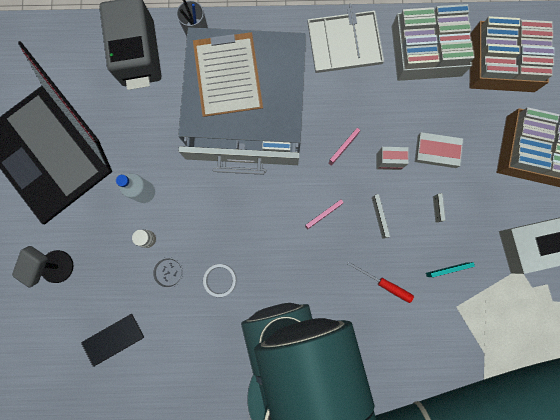

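View pics/side.png

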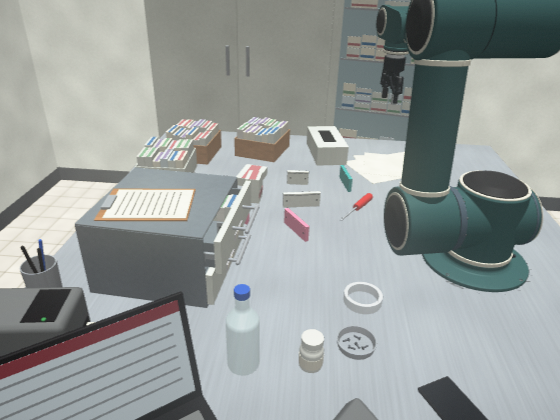

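Candidates for the divider in the top picture are:
- white long plate at (380,216)
- white short plate at (439,208)
- pink plates at (345,146) and (325,214)
- turquoise plate at (450,269)

By the description it is the white long one at (380,216). I'll check it and the handle in a close crop.

```bash
python3 - <<'E'
from h import *
a=cv2.imread("pics/top.png");b=cv2.imread("pics/side.png")
A=cv2.resize(a[125:190,165:315],None,fx=4,fy=4,interpolation=cv2.INTER_CUBIC)
B=cv2.resize(b[165:265,190:330],None,fx=3,fy=3,interpolation=cv2.INTER_CUBIC)
C=cv2.resize(a[180:250,355:405],None,fx=4,fy=4,interpolation=cv2.INTER_CUBIC)
o=np.zeros((570,640,3),np.uint8);o[:260,:600]=A;o[265:565,:420]=B;o[265:545,430:630]=C
cv2.imwrite("pics/c1.png",o)
p=r.get_image("top")
for uv in [(179,138),(300,143),(182,151),(299,156)]: print(uv,atz(p,uv,.2 if uv[1]<145 else .193).round(3))
for q in r.cut_out(p,"divider")[:4]:
    m=q["region"].astype(np.uint8); ys,xs=np.nonzero(m); rc=cv2.minAreaRect(np.c_[xs,ys].astype(np.float32))
    bx=cv2.boxPoints(rc); print(q["conf"],rc,[atz(p,u,.05)[:2].round(4).tolist() for u in bx])
E
```

```text
(179, 138) [0.663 0.282 0.2  ]
(300, 143) [ 0.644 -0.013  0.2  ]
(182, 151) [0.632 0.276 0.193]
(299, 156) [ 0.613 -0.01   0.193]
0.78 ((379.9768981933594, 215.91537475585938), (44.379127502441406, 8.419755935668945), 74.74488067626953) [[0.5325, -0.2063], [0.5382, -0.2287], [0.4211, -0.2547], [0.4155, -0.2326]]
0.71 ((449.9751281738281, 268.90667724609375), (6.63481330871582, 47.538761138916016), 75.0685806274414) [[0.3244, -0.3467], [0.3543, -0.4714], [0.3373, -0.4747], [0.3075, -0.3502]]
0.67 ((343.50006103515625, 146.00001525878906), (6.4718337059021, 44.832149505615234), 41.82017135620117) [[0.6324, -0.0897], [0.7255, -0.1758], [0.7129, -0.1887], [0.6201, -0.1026]]
0.63 ((323.8675537109375, 214.00540161132812), (5.734673500061035, 43.01005554199219), 53.97262954711914) [[0.4577, -0.0265], [0.5248, -0.1229], [0.5119, -0.1316], [0.445, -0.0353]]
```

View pics/c1.png

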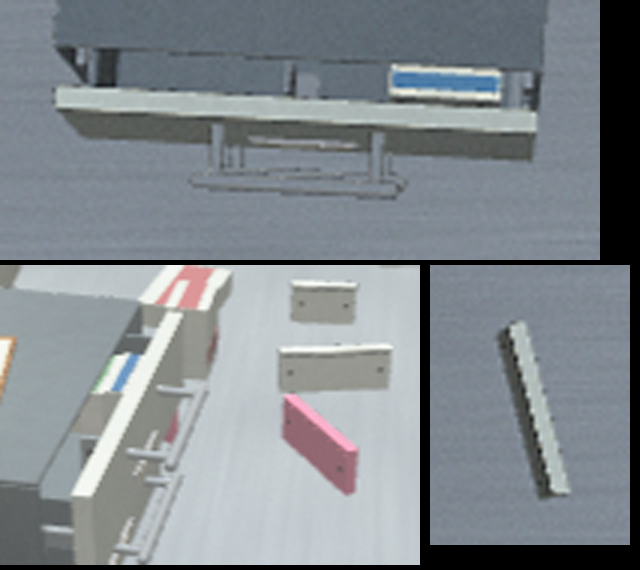

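The crop shows the plain white long plate with its two holes at top (380,216), so that is the divider. The top drawer is slightly ajar. The handle is at about (.583,.139,.168), where both cameras and the front-face geometry agree. The unit's yaw is about -0.068 rad.

```bash
cat >> h.py <<'E'
def go(pos,yaw,pitch=0):
    "tool down, jaw (tool y) at world angle yaw; prints delta in tool cm/rad"
    p,rv=st(); R=Ro.from_rotvec(rv).as_matrix()
    y=np.array([np.cos(yaw),np.sin(yaw),0]); x=np.array([0,0,-1.]); T=np.c_[x,y,np.cross(x,y)]
    print("delta",(R.T@(np.array(pos)-p)*100).round(2),Ro.from_matrix(R.T@T).as_rotvec().round(3))
E
python3 -c "
from h import *
go([.583,.139,.27],-.068)"
```

```text
delta [ -6.25 -65.12 -59.89] [-1.229  0.    -0.   ]
```

play_rows(deltas=[[-6.2, -5.0, -4.6, -0.1, 0, 0, 0.3], [-6.2, -8.6, -7.9, -0.2, 0, 0, 0.69], [-6.2, -12, -11, -0.3, 0, 0, 0.69], [-6.2, -15.5, -14.2, -0.4, 0, 0, 0.69], [-6.2, -19, -17.5, -0.5, 0, 0, 0.69], [-6.2, -22.5, -20.7, -0.6, 0, 0, 0.69], [-6.2, -26, -24, -0.7, 0, 0, 0.69], [-6.2, -29.5, -27, -0.8, 0, 0, 0.69]])

```text
time_s: 1.4
tool_pos: [0.3559, -0.3059, 0.2697]
tool_rot: [1.563, 0.933, -1.562]
contact_force: [0.8, -0.0, 0.2]
gripper_width: 0.0265
```

```bash
python3 -c "
from h import *
go([.583,.139,.27],-.068);print(r.get_state()['time_s'],st()[0],r.get_state()['gripper_width'])"
```

```text
delta [-3.000e-02 -1.070e+00 -4.994e+01] [-0.425  0.    -0.001]
1.4 [ 0.35594079 -0.30586996  0.26973103] 0.026486208364482206
```

play_rows(deltas=[[0, -0.1, -5, -0.06, 0, 0, 0.69], [0, -0.2, -10, -0.12, 0, 0, 0.69], [0, -0.4, -15, -0.18, 0, 0, 0.69], [0, -0.5, -20, -0.24, 0, 0, 0.69], [0, -0.6, -25, -0.3, 0, 0, 0.69], [0, -0.7, -30, -0.36, 0, 0, 0.69], [0, -0.8, -35, -0.425, 0, 0, 0.69], [0, -1, -40, -0.425, 0, 0, 0.69]])

```text
time_s: 2.2
tool_pos: [0.5379, 0.0508, 0.2698]
tool_rot: [1.26, 1.175, -1.259]
contact_force: [0.8, -0.9, 0.7]
gripper_width: 0.0265
```

```bash
python3 -c "
from h import *
go([.583,.139,.27],-.068);print(r.get_state()['time_s'],st()[0])"
```

```text
delta [-0.02  3.89 -9.11] [-0.001 -0.    -0.001]
2.2 [0.53792988 0.05076194 0.26977874]
```

play_rows(deltas=[[0, 1.9, -4.5, 0, 0, 0, 0.69], [0, 3.9, -9.1, 0, 0, 0, 0.69], [0, 3.9, -9.1, 0, 0, 0, 0.69]])

```text
time_s: 2.5
tool_pos: [0.584, 0.1409, 0.2681]
tool_rot: [1.259, 1.178, -1.26]
contact_force: [-0.8, -0.8, 0.0]
gripper_width: 0.0264
```

```bash
python3 - <<'E'
from h import *
tp=st(); p=r.get_image("wrist"); cv2.imwrite("pics/w1.png",p["img"]); print(tp, np.round(p["mount"],3))
for q in r.spot_point(p,"unit_drawer0_handle"): print(q, atz(p,q["uv"],.168,tp))
t=r.get_image("top")
for q in r.spot_point(t,"unit_drawer0_handle"): print(q, atz(t,q["uv"],.168))
E
```

```text
(array([0.58404105, 0.14087891, 0.26806729]), array([ 1.2587376 ,  1.17796192, -1.26026445])) [[ 0.    -0.288  0.958 -0.166]
 [ 1.    -0.001 -0.    -0.   ]
 [ 0.001  0.958  0.288 -0.073]
 [ 0.     0.     0.     1.   ]]
{'uv': [276.7, 202.8], 'conf': 0.85} [0.58587883 0.14080556 0.168     ]
{'uv': [238.9, 172.0], 'conf': 0.75} [0.58155013 0.1393065  0.168     ]
```

View pics/w1.png

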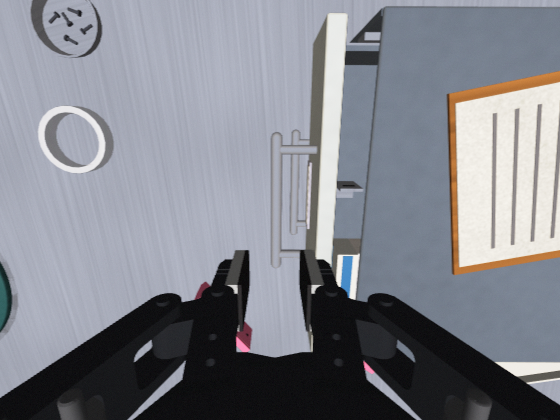

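The bar is at col 277, rows 135–265, vertical in the picture and between the fingers, with the lower handle behind it at col 295. I'll descend and grip.

play_rows(deltas=[[4, 0.05, 0, 0, 0, 0, 0.69], [7, 0.05, 0, 0, 0, 0, 0.69], [9, 0.05, 0, 0, 0, 0, 0.69], [10.5, 0.05, 0, 0, 0, 0, 0.69], [10.5, 0.05, 0, 0, 0, 0, 0.69], [10.5, 0.05, 0, 0, 0, 0, 1], [10.5, 0.05, 0, 0, 0, 0, 1], [10.5, 0.05, 0, 0, 0, 0, 1]], squeeze=40)

```text
time_s: 3.5
tool_pos: [0.5838, 0.1365, 0.1658]
tool_rot: [1.263, 1.173, -1.261]
contact_force: [-0.1, -0.1, -0.0]
gripper_width: -0.0001
```

```bash
python3 - <<'E'
from h import *
tp=st(); p=r.get_image("wrist"); q=r.get_image("side");t=r.get_image("top")
o=np.zeros((420,790,3),np.uint8);o[:,:400]=p["img"][:,80:480];o[:320,405:785]=cv2.resize(q["img"][160:260,200:319],(380,320));cv2.imwrite("pics/w2.png",o); print(tp)
for l,z in (("unit_drawer0_handle",.168),):
  for n,i in (("w",p),("s",q),("t",t)):
    for k in r.spot_point(i,l): print(n,k, atz(i,k["uv"],z,tp))
E
```

```text
(array([0.58376775, 0.13646489, 0.16575074]), array([ 1.2631257 ,  1.17328594, -1.26070385]))
w {'uv': [277.0, 242.4], 'conf': 0.59} [0.58534204 0.13984881 0.168     ]
s {'uv': [251.8, 218.9], 'conf': 0.71} [0.5854077  0.14300621 0.168     ]
s {'uv': [307.8, 364.7], 'conf': 0.45} [0.43958923 0.56139465 0.168     ]
t {'uv': [378.0, 216.8], 'conf': 0.73} [ 0.46266077 -0.20177758  0.168     ]
t {'uv': [237.5, 172.0], 'conf': 0.6} [0.58161987 0.14279282 0.168     ]
```

View pics/w2.png

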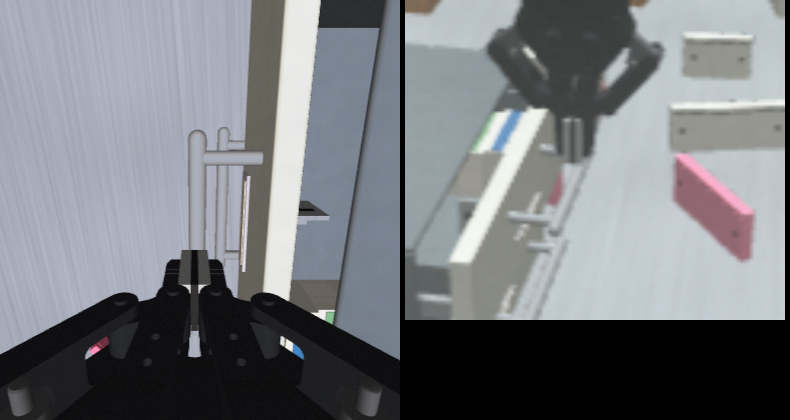

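```bash
python3 - <<'E'
from h import *
tp=st(); p=r.get_image("wrist"); q=r.get_image("side"); print(r.get_state()["joint_pos"],tp[0])
P=np.c_[q["R"],q["t"]]
def pr(X,i=q): 
    c=i["R"]@X+i["t"]; u=i["camera_matrix"]@c; return u[:2]/u[2]
R=Ro.from_rotvec(tp[1]).as_matrix(); print(R.round(2))
for d in (0,.014,-.05): print("tip proj side",d,pr(tp[0]+R@[d,0,0]))
for z in (.148,.158,.168,.178): print(z,"handle proj side",pr(np.array([.584,.139,z])), "wrist bar left end at z",atz(p,(277,138),z,tp))
# triangulate handle with top + side
t=r.get_image("top")
M=cv2.sfm if 0 else None
A=q["camera_matrix"]@np.c_[q["R"],q["t"]];B=t["camera_matrix"]@np.c_[t["R"],t["t"]]
X=cv2.triangulatePoints(A,B,np.array([251.8,218.9]),np.array([237.5,172.]));print((X[:3]/X[3]).T)
X=cv2.triangulatePoints(A,B,np.array([252.5,218.]),np.array([238.9,172.]));print((X[:3]/X[3]).T)
E
```

```text
[ 1.87254229e-01 -3.40168382e-02  1.66574420e+00 -3.87884647e-05
  1.50993572e+00  2.59208186e-01] [0.58338272 0.13649862 0.16463422]
[[ 0.    1.   -0.07]
 [ 0.   -0.07 -1.  ]
 [-1.    0.   -0.  ]]
tip proj side 0 [253.0410162  218.78461057]
tip proj side 0.014 [253.05446187 223.82818433]
tip proj side -0.05 [252.99155287 200.23053091]
0.148 handle proj side [252.65525085 225.29672728] wrist bar left end at z [0.58928261 0.19910656 0.148     ]
0.158 handle proj side [252.64318161 221.70465716] wrist bar left end at z [0.58922406 0.19963953 0.158     ]
0.168 handle proj side [252.63100123 218.07950981] wrist bar left end at z [0.58916551 0.20017249 0.168     ]
0.178 handle proj side [252.61870817 214.42082622] wrist bar left end at z [0.58910696 0.20070546 0.178     ]
[[0.58350159 0.14289925 0.16757076]]
[[0.58284708 0.13933948 0.16812791]]
```

```bash
python3 - <<'E'
from h import *
tp=st(); p=r.get_image("wrist"); q=r.get_image("side"); t=r.get_image("top")
print(p["camera_matrix"][0],q["camera_matrix"][0])
R=Ro.from_rotvec(tp[1]).as_matrix()
def pr(X,i): 
    if "R" in i: c=i["R"]@X+i["t"]
    else:
        c=(np.linalg.inv(np.array(i["mount"]))@np.r_[R.T@(X-tp[0]),1])[:3]
    u=i["camera_matrix"]@c; return u[:2]/u[2]
def crop(i,x0,y0,w,h,s):
    o=cv2.resize(i["img"][y0:y0+h,x0:x0+w],None,fx=s,fy=s,interpolation=cv2.INTER_CUBIC)
    for X,c in ((tp[0],(0,0,255)),(tp[0]+[0,0,-.014],(0,255,0)),*[(np.array([.584-.068*-k*0+.068*k,.139+k,.168]),(255,0,255)) for k in (-.06,0,.06)]):
        u=(pr(X,i)-[x0,y0])*s; cv2.circle(o,tuple(int(v) for v in u),3,c,1)
    return o
A=crop(p,180,100,200,200,2);B=crop(q,210,170,80,80,5)
o=np.zeros((400,800,3),np.uint8);o[:,:400]=A;o[:,400:]=B;cv2.imwrite("pics/w3.png",o)
E
```

```text
[297.3027705    0.         274.03300934] [450.18225464   0.         277.09120302]
```

View pics/w3.png

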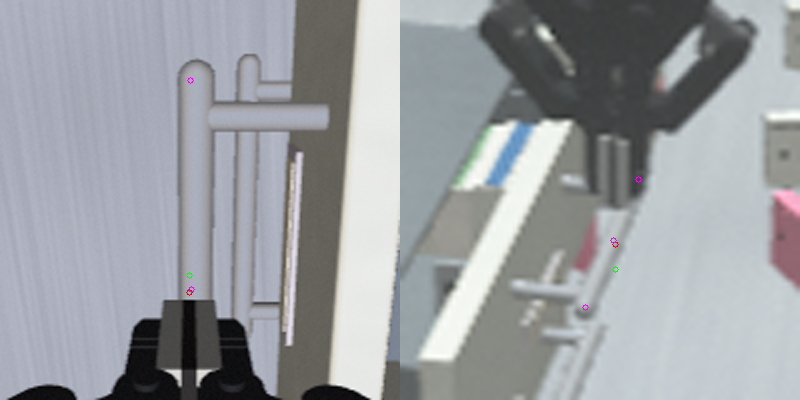

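The overlay shows the real fingertips well short of where the tool data puts them. They sit about 33 mm higher in the side picture at (252,212), where (253,224) was expected, and they closed above the bar. I'll reopen, go about 34 mm lower and 2 mm towards the unit, watching the force.

play_rows(deltas=[[0, 0.2, 0, 0, 0, 0, 0.69], [0, 0.2, 0, 0, 0, 0, 0.69], [0, 0.2, 0, 0, 0, 0, 0.69], [1.5, 0.2, 0, 0, 0, 0, 0.69], [2.5, 0.2, 0, 0, 0, 0, 0.69], [2.5, 0.2, 0, 0, 0, 0, 0.69]])

```text
time_s: 4.7
tool_pos: [0.5844, 0.1361, 0.1368]
tool_rot: [1.26, 1.176, -1.265]
contact_force: [0.4, -0.8, -0.5]
gripper_width: 0.0266
```

play_rows(deltas=[[1.0, 0, 0, 0, 0, 0, 0.69], [1.0, 0, 0, 0, 0, 0, 0.69], [1.0, 0, 0, 0, 0, 0, 1], [1.0, 0, 0, 0, 0, 0, 1], [1.0, 0, 0, 0, 0, 0, 1]], squeeze=40)

```text
time_s: 5.2
tool_pos: [0.5854, 0.1363, 0.1297]
tool_rot: [1.262, 1.174, -1.262]
contact_force: [-0.4, 0.0, -2.2]
gripper_width: 0.0081
```

Gripped. Now pulling along -y of the tool.

play_rows(deltas=[[0, -1, 0, 0, 0, 0, 1], [0, -3, 0, 0, 0, 0, 1], [0, -5, 0, 0, 0, 0, 1], [0, -7, 0, 0, 0, 0, 1], [0, -9, 0, 0, 0, 0, 1], [0, -11, 0, 0, 0, 0, 1], [0, -12, 0, 0, 0, 0, 1], [0, -12.5, 0, 0, 0, 0, 1]], squeeze=60)

```text
time_s: 6.0
tool_pos: [0.4601, 0.1454, 0.1297]
tool_rot: [1.262, 1.174, -1.261]
contact_force: [2.7, 1.2, -2.7]
gripper_width: 0.0079
```

play_rows(deltas=[[0, -0.5, 0, 0, 0, 0, 1], [0, -1.0, 0, 0, 0, 0, 1], [0, -1.5, 0, 0, 0, 0, 1], [0, -1.5, 0, 0, 0, 0, 1]])

```text
time_s: 6.4
tool_pos: [0.4453, 0.1465, 0.1297]
tool_rot: [1.262, 1.175, -1.262]
contact_force: [-2.5, 2.2, 1.5]
gripper_width: 0.0077
```

play_rows(deltas=[[0, -0.4, 0, 0, 0, 0, 1], [0, -0.8, 0, 0, 0, 0, 1], [0, -0.8, 0, 0, 0, 0, 1]])

```text
time_s: 6.7
tool_pos: [0.4433, 0.1467, 0.13]
tool_rot: [1.27, 1.163, -1.251]
contact_force: [65.5, 2.9, -26.5]
gripper_width: 0.0077
```

Stop reached. I'll ease off, release and rise.

play_rows(deltas=[[0, 0.65, 0, 0, 0, 0, 1], [0, 0.65, 0, 0, 0, 0, 0.69], [0, 0.65, 0, 0, 0, 0, 0.69], [0, 0.65, 0, 0, 0, 0, 0.69], [-4, 0.65, 0, 0, 0, 0, 0.69], [-9, 0.65, 0, 0, 0, 0, 0.69], [-14, 0.65, 0, 0, 0, 0, 0.69], [-17, 0.65, 0, 0, 0, 0, 0.69]])

```text
time_s: 7.5
tool_pos: [0.4442, 0.1465, 0.3036]
tool_rot: [1.264, 1.172, -1.259]
contact_force: [-0.1, -0.3, 0.1]
gripper_width: 0.0265
```

```bash
python3 - <<'E'
from h import *
print(r.get_state()["time_s"],st())
tp=st();p=r.get_image("wrist"); cv2.imwrite("pics/w4.png",p["img"])
t=r.get_image("top");cv2.imwrite("pics/top2.png",t["img"])
for n,i in (("w",p),("t",t)):
  for l,z in (("lugs",.115),("unit_drawer0_handle",.168),("divider",0)):
    for k in r.spot_point(i,l)[:2]: print(n,l,np.round(k["uv"],1),k["conf"], atz(i,k["uv"],z,tp).round(4))
go([.473,-.23,.25],0)
E
```

```text
7.5 (array([0.44415959, 0.14650728, 0.30363389]), array([ 1.26433245,  1.17245752, -1.25900677]))
w unit_drawer0_handle [275.3 190.3] 0.95 [0.4458 0.1503 0.168 ]
w divider [307.6 291.4] 0.81 [ 0.4888 -0.0774  0.    ]
t divider [339.3 148.4] 0.71 [ 0.6783 -0.1332  0.    ]
t divider [379.1 218.8] 0.6 [ 0.4734 -0.2379  0.    ]
delta [ 4.84  5.62 37.33] [-0.072  0.001  0.002]
```

View pics/w4.png

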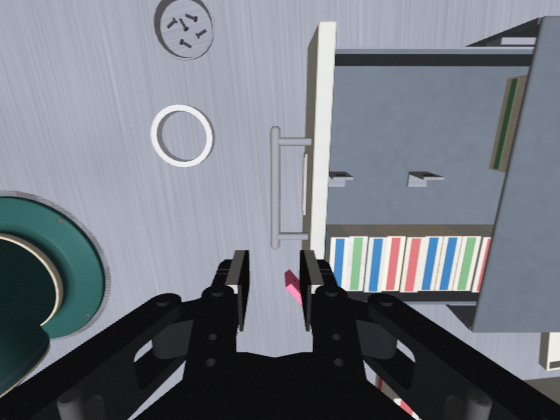

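The drawer is open. The lug tops are at (340,176) and (425,177), their smooth faces on the upper (left) side, with cartons at (335–490,265). Next I go above the divider with the jaw across it, at yaw -1.35.

```bash
python3 - <<'E'
from h import *
go([.474,-.232,.25],-1.35)
E
```

```text
delta [ 4.84  5.74 37.52] [1.278e+00 2.000e-03 1.000e-03]
```

play_rows(deltas=[[0.5, 0.7, 4.7, 0.14, 0, 0, 0.5], [1, 1.4, 9.4, 0.28, 0, 0, 0.5], [2, 2.1, 14, 0.42, 0, 0, 0.5], [3, 2.8, 19, 0.56, 0, 0, 0.5], [4, 3.5, 24, 0.7, 0, 0, 0.5], [4.8, 4.2, 29, 0.84, 0, 0, 0.5], [4.8, 5, 34, 0.98, 0, 0, 0.5], [4.8, 5.7, 37.5, 1.12, 0, 0, 0.5]])

```text
time_s: 8.7
tool_pos: [0.4733, -0.2341, 0.2503]
tool_rot: [2.017, 0.381, -2.02]
contact_force: [-0.2, 0.8, 0.8]
gripper_width: 0.0426
```

```bash
python3 - <<'E'
from h import *
go([.474,-.232,.25],-1.35)
E
```

```text
delta [ 0.03 -0.17 -0.14] [0.151 0.001 0.001]
```

play_rows(deltas=[[0, -0.1, -0.1, 0.15, 0, 0, 0.5], [0, -0.1, -0.1, 0.15, 0, 0, 0.5]])

```text
time_s: 8.9
tool_pos: [0.4742, -0.2311, 0.2502]
tool_rot: [2.102, 0.238, -2.105]
contact_force: [0.8, 0.5, -0.7]
gripper_width: 0.0426
```

```bash
python3 - <<'E'
from h import *
tp=st();p=r.get_image("wrist"); q=r.get_image("side")
R=Ro.from_rotvec(tp[1]).as_matrix();print(tp[0],np.arctan2(R[1,1],R[0,1]))
for k in r.cut_out(p,"divider")[:2]:
    m=k["region"].astype(np.uint8); ys,xs=np.nonzero(m); rc=cv2.minAreaRect(np.c_[xs,ys].astype(np.float32));print(k["conf"],rc,k["extent"],[atz(p,u,.05,tp)[:2].round(4).tolist() for u in cv2.boxPoints(rc)])
w4=cv2.imread("pics/w4.png")
A=cv2.resize(w4[150:210,310:460],None,fx=5.2,fy=5.2,interpolation=cv2.INTER_CUBIC) # 780x312
o=np.zeros((600,790,3),np.uint8);o[:312,:780]=A
B=cv2.resize(p["img"][60:380,100:460],None,fx=.88,fy=.88);o[315:315+B.shape[0],:B.shape[1]]=B
u=q["camera_matrix"]@(q["R"]@tp[0]+q["t"]);u=u[:2]/u[2];print("tcp in side",u)
x0,y0=int(u[0])-40,int(u[1])-55
C=cv2.resize(q["img"][y0:y0+80,x0:x0+120],None,fx=3.5,fy=3.5,interpolation=cv2.INTER_CUBIC);cv2.circle(C,(int((u[0]-x0)*3.5),int((u[1]-y0)*3.5)),3,(0,0,255),1)
o[318:598,330:750]=C;cv2.imwrite("pics/w5.png",o);cv2.imwrite("pics/w5raw.png",p["img"]);print(x0,y0)
E
```

```text
[ 0.47423782 -0.23106893  0.25024847] -1.346690162239889
0.97 ((215.11474609375, 4.737699508666992), (28.168113708496094, 47.3736457824707), 50.194427490234375) [190.7, 0.0, 244.9, 29.4] [[0.6363, -0.1001], [0.6719, -0.1333], [0.657, -0.1553], [0.6203, -0.1221]]
0.83 ((388.5, 294.5), (55.0, 17.0), -0.0) [360.3, 284.7, 414.3, 302.5] [[0.3311, -0.3904], [0.3572, -0.3821], [0.3742, -0.4567], [0.3484, -0.4664]]
tcp in side [306.63330592 133.71676908]
266 78
```

View pics/w5.png

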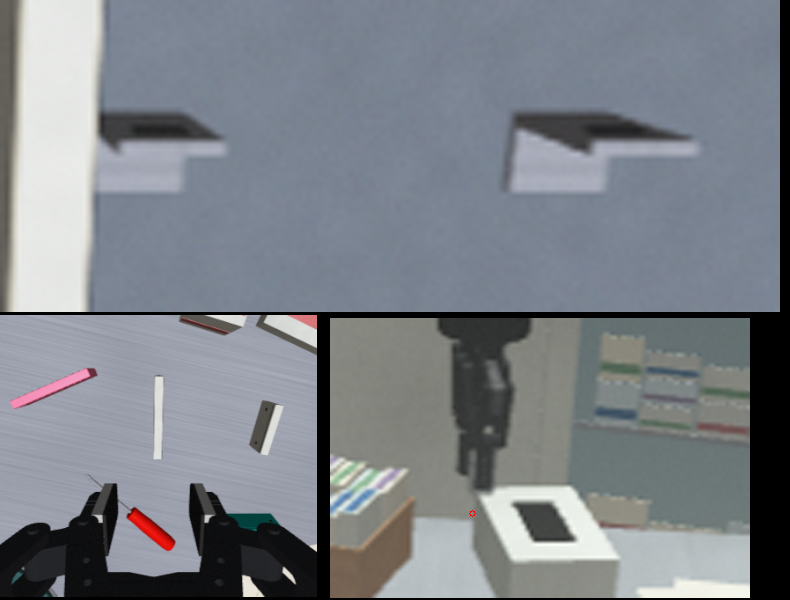

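The top crop shows the lug tops as light strips, with the smooth +y faces dark above them. The wrist view shows the divider vertical at about col 279, rows 129–224. Tips again appear about 19 mm behind the reported TCP. Next I compute both poses.

```bash
python3 - <<'E'
from h import *
p=r.get_image("wrist");tp=st()
g=p["img"][:,:,:].min(2); m=(g>200).astype(np.uint8); n,l,s,c=cv2.connectedComponentsWithStats(m)
i=l[176,279];print(i,s[i])
ys,xs=np.nonzero(l==i);rc=cv2.minAreaRect(np.c_[xs,ys].astype(np.float32));bx=cv2.boxPoints(rc);print(rc)
W=np.array([atz(p,u,.05,tp)[:2] for u in bx]);print(W.round(4),"ctr",W.mean(0),[np.linalg.norm(W[k]-W[k-1]).round(4) for k in range(4)])
e=max((W[k]-W[k-1] for k in range(2)),key=np.linalg.norm);a=np.arctan2(e[1],e[0]);a=(a+1.57)%np.pi-1.57;print("ang",a)
go([*W.mean(0),.06],a-np.pi/2)
# lugs from w4 pose
T4=(np.array([.44415959,.14650728,.30363389]),np.array([1.26433245,1.17245752,-1.25900677]))
L=[atz(p,u,.153,T4) for u in ((332.9,176.9),(353.5,176.9),(423.5,176.9),(444.6,176.9))];print(np.round(L,4))
d=L[3]-L[0];print("len",np.linalg.norm(d),"yaw",np.arctan2(d[1],d[0]),"mid",(L[0]+L[3])/2,(L[1]+L[2])/2)
F=[atz(p,u,.115,T4) for u in ((408.7,171.8),)];print(F)
E
```

```text
19 [276 131  11  94 747]
((280.3534851074219, 177.39511108398438), (8.195448875427246, 93.11495971679688), 1.9091525077819824)
[[ 0.4205 -0.2438]
 [ 0.5358 -0.2202]
 [ 0.5378 -0.2298]
 [ 0.4226 -0.2543]] ctr [ 0.4791584  -0.23704805] [np.float64(0.0107), np.float64(0.1177), np.float64(0.0098), np.float64(0.1177)]
ang 0.2020060320091075
delta [19.14  0.83 -0.27] [ 0.032 -0.     0.   ]
[[0.5095 0.1571 0.153 ]
 [0.5316 0.1555 0.153 ]
 [0.6069 0.15   0.153 ]
 [0.6296 0.1483 0.153 ]]
len 0.12045635902206814 yaw -0.07330122951456287 mid [0.56955239 0.15269961 0.153     ] [0.56926231 0.15272091 0.153     ]
[array([0.60760075, 0.14922444, 0.115     ])]
```

play_rows(deltas=[[5, 0.8, -0.3, 0.03, 0, 0, 0.5], [10, 0.8, -0.3, 0.03, 0, 0, 0.5], [15, 0.8, -0.3, 0.03, 0, 0, 0.5], [19, 0.8, -0.3, 0.03, 0, 0, 0.5], [21.5, 0.8, -0.3, 0.03, 0, 0, 0.5], [21.5, 0.8, -0.3, 0.03, 0, 0, 0.5]])

```text
time_s: 9.7
tool_pos: [0.4777, -0.2358, 0.0331]
tool_rot: [2.112, 0.218, -2.121]
contact_force: [-0.3, -0.7, 0.6]
gripper_width: 0.0428
```

```bash
python3 - <<'E'
from h import *
tp=st();p=r.get_image("wrist"); q=r.get_image("side")
print(tp[0]);go([.479,-.237,0],.202-np.pi/2)
u=q["camera_matrix"]@(q["R"]@tp[0]+q["t"]);u=u[:2]/u[2];print("tcp in side",u)
x0,y0=int(u[0])-40,int(u[1])-55
C=cv2.resize(q["img"][y0:y0+100,x0:x0+90],None,fx=4.5,fy=4.5,interpolation=cv2.INTER_CUBIC);cv2.circle(C,(int((u[0]-x0)*4.5),int((u[1]-y0)*4.5)),3,(0,0,255),1)
o=np.zeros((450,790,3),np.uint8);o[:,:405]=C;o[:,410:790]=cv2.resize(p["img"],None,fx=1.08,fy=1.08)[:450,110:490];cv2.imwrite("pics/w6.png",o)
E
```

```text
[ 0.47774476 -0.23578721  0.03310445]
delta [ 3.75 -0.03  0.07] [-0.001 -0.    -0.   ]
tcp in side [301.82501846 197.42998092]
```

View pics/w6.png

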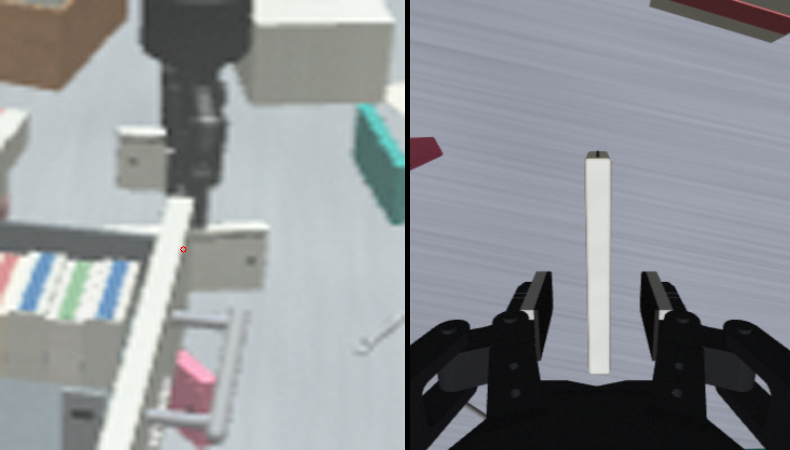

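Fingers straddle the divider centrally. Descend 35 mm more and grip.

play_rows(deltas=[[1.5, 0, 0.1, 0, 0, 0, 0.5], [2.8, 0, 0.1, 0, 0, 0, 0.5], [3.4, 0, 0.1, 0, 0, 0, 0.5], [3.4, 0, 0.1, 0, 0, 0, 1], [3.4, 0, 0.1, 0, 0, 0, 1], [3.4, 0, 0.1, 0, 0, 0, 1], [3.4, 0, 0.1, 0, 0, 0, 1]], squeeze=60)

```text
time_s: 10.5
tool_pos: [0.4786, -0.2378, 0.0029]
tool_rot: [2.117, 0.211, -2.116]
contact_force: [0.0, 0.6, 0.6]
gripper_width: 0.011
```

```bash
python3 - <<'E'
from h import *
go([.571,.1737,.228],-1.641)
E
```

```text
delta [-22.52 -38.5  -17.19] [ 0.269 -0.    -0.   ]
```

play_rows(deltas=[[-3, 0, 0, 0, 0, 0, 1], [-7.5, 0, 0, 0, 0, 0, 1], [-12, 0, 0, 0, 0, 0, 1], [-17, 0, 0, 0, 0, 0, 1], [-22.5, 0, 0, 0, 0, 0, 1], [-22.5, -4, -1.8, 0.03, 0, 0, 1], [-22.5, -8, -3.6, 0.06, 0, 0, 1], [-22.5, -12, -5.4, 0.09, 0, 0, 1]])

```text
time_s: 11.3
tool_pos: [0.5077, -0.1081, 0.2281]
tool_rot: [2.168, 0.115, -2.165]
contact_force: [0.8, 0.5, -1.7]
gripper_width: 0.0107
```

play_rows(deltas=[[0, -4, -1.7, 0.03, 0, 0, 1], [0, -8, -3.5, 0.06, 0, 0, 1], [0, -12, -5.3, 0.09, 0, 0, 1], [0, -16, -7.1, 0.12, 0, 0, 1], [0, -20, -8.9, 0.15, 0, 0, 1], [0, -24, -10.7, 0.18, 0, 0, 1], [0, -26, -11.5, 0.18, 0, 0, 1], [0, -26, -11.5, 0.18, 0, 0, 1]])

```text
time_s: 12.1
tool_pos: [0.5939, 0.1642, 0.2269]
tool_rot: [-2.185, 0.075, 2.188]
contact_force: [-0.1, 0.9, -2.4]
gripper_width: 0.0107
```

```bash
python3 - <<'E'
from h import *
tp=st();p=r.get_image("wrist");q=r.get_image("side")
s=r.get_state();print(s["time_s"],tp[0],s["gripper_width"],s["contact_force"],s["joint_pos"].round(2) if hasattr(s["joint_pos"],"round") else s["joint_pos"]);go([.571,.1737,.228],-1.641)
for l in("unit_drawer0_handle","lugs"):
  for k in r.spot_point(p,l): print(l,k,atz(p,k["uv"],.168 if 'h' in l else .115,tp))
cv2.imwrite("pics/w7.png",p["img"]);cv2.imwrite("pics/s7.png",q["img"])
o=np.zeros((420,790,3),np.uint8);o[:,:490]=p["img"][:,35:525];o[:300,495:]=cv2.resize(q["img"][120:270,190:337],(295,300));cv2.imwrite("pics/v7.png",o)
E
```

```text
12.2 [0.59388543 0.16421889 0.22687493] 0.01124328294947185 [ 0.34544627  0.11327178 -2.12156416] [ 0.22 -0.02  1.55 -0.    1.61  1.87]
delta [-0.07 -1.03  2.34] [-0.  0. -0.]
```

View pics/v7.png

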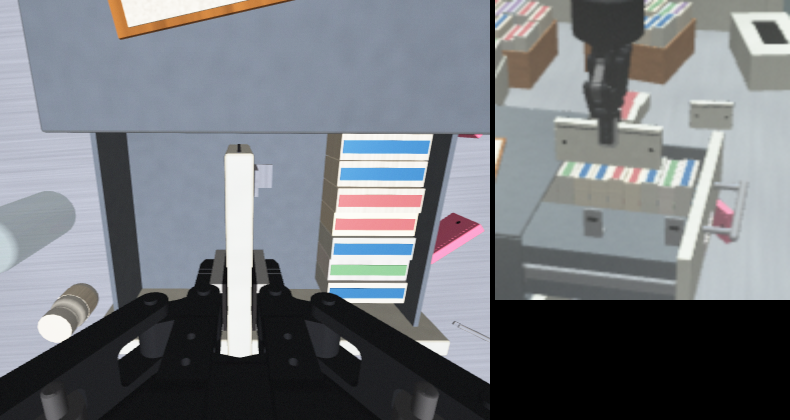

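The divider is held level, its top face at col 274 and far end at row ~153. I compute its offset in the grip, then move to the approach point.

```bash
python3 - <<'E'
from h import *
tp=st();p=r.get_image("wrist");R=Ro.from_rotvec(tp[1]).as_matrix()
g=p["img"].min(2);c=g[100:200,274].astype(int);print(c[40:70])
for v in (150,152,154): print(v,(R.T@(atz(p,(274,v),tp[0][2]+.047,tp)-tp[0])*100).round(2))
row=g[200,230:320].astype(int);print(row)
E
```

```text
[139 138 140 134  46  33  31  35  34  34  35  40 103 173 231 236 242 244
 244 244 244 245 244 243 244 243 243 244 243 243]
150 [-4.7   0.08 -6.2 ]
152 [-4.7   0.08 -6.12]
154 [-4.7   0.07 -6.05]
[137 141 136 139 138 142 141 138 140 142 141 138 140 139 138 139 138 139
 139 138 139 140 140 137 141 140 138 140 138 130 180 224 234 239 241 241
 241 241 242 242 242 241 242 242 242 242 242 242 243 243 243 243 243 242
 243 241 235 219 185 138 140 139 138 140 140 138 137 135 136 136 136 139
 137 140 140 141 141 141 142 140 141 141 140 140 138 140 141 141 140 138]
```

play_rows(deltas=[[0, -0.5, 1.2, 0, 0, 0, 1], [0, -1.0, 2.3, 0, 0, 0, 1], [1, -1.0, 2.3, 0, 0, 0, 1], [3, -1.0, 2.3, 0, 0, 0, 1], [4, -1.0, 2.3, 0, 0, 0, 1], [4, -1.0, 2.3, 0, 0, 0, 1]])

```text
time_s: 12.95
tool_pos: [0.5707, 0.173, 0.1855]
tool_rot: [-2.183, 0.079, 2.188]
contact_force: [-0.7, 0.7, -2.1]
gripper_width: 0.0108
```

```bash
python3 - <<'E'
from h import *
tp=st();q=r.get_image("side");print(tp[0]);go([.571,.1737,.12],-1.641)
def pr(X): 
    u=q["camera_matrix"]@(q["R"]@X+q["t"]); return u[:2]/u[2]
ex=np.array([np.cos(.071),-np.sin(.071),0]);ey=np.array([np.sin(.071),np.cos(.071),0]);O=np.array([.5694,.1527,.115])
C=q["img"][170:270,195:325];s=6;C=cv2.resize(C,None,fx=s,fy=s,interpolation=cv2.INTER_CUBIC)
def line(a,b,c):
    A,B=[tuple(int(v) for v in (pr(x)-[195,170])*s) for x in (a,b)];cv2.line(C,A,B,c,1)
for i,j in ((-.06,-.038),(.038,.06)):
    P=[O+ex*i,O+ex*j,O+ex*j+[0,0,.038],O+ex*i+[0,0,.038]]
    for k in range(4): line(P[k-1],P[k],(0,0,255))
c=np.array([*tp[0][:2],tp[0][2]-.003])+ey*.006
P=[c-ex*.06,c+ex*.06,c+ex*.06+[0,0,.05],c-ex*.06+[0,0,.05]]
for k in range(4): line(P[k-1],P[k],(0,255,0))
cv2.imwrite("pics/v8.png",C)
E
```

```text
[0.57070056 0.17302008 0.1855055 ]
delta [ 6.69 -0.06  0.01] [-0.001  0.001 -0.   ]
```

View pics/v8.png

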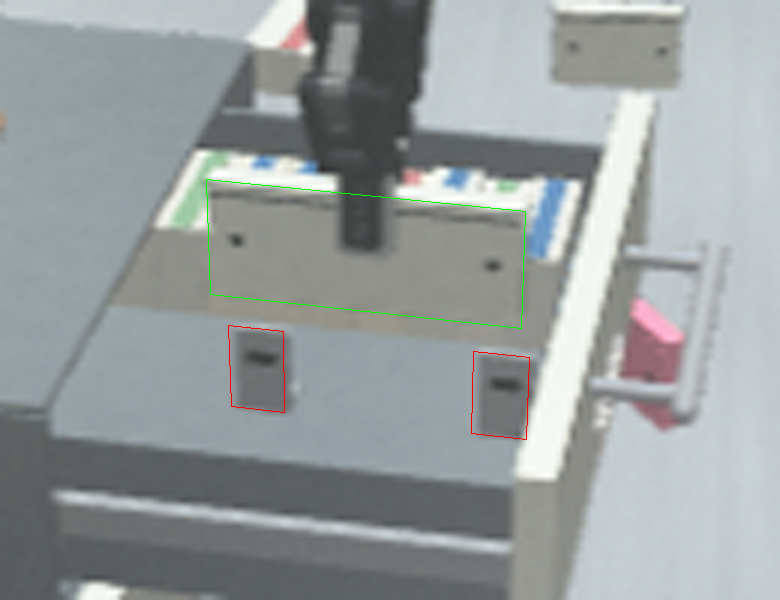

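The overlays of lugs (red) and divider (green) fit the picture within about 1 px. Lowering to just above the floor.

play_rows(deltas=[[2, 0, 0.1, 0, 0, 0, 1], [4, 0, 0.1, 0, 0, 0, 1], [5.5, 0, 0.1, 0, 0, 0, 1], [6.3, 0, 0.1, 0, 0, 0, 1], [6.3, 0, 0.1, 0, 0, 0, 1]])

```text
time_s: 13.5
tool_pos: [0.5703, 0.1732, 0.1239]
tool_rot: [-2.184, 0.078, 2.186]
contact_force: [-0.1, 0.6, -2.0]
gripper_width: 0.011
```

play_rows(deltas=[[0.2, 0, 0, 0, 0, 0, 1], [0.4, 0, 0, 0, 0, 0, 1], [0.4, 0, 0, 0, 0, 0, 1]])

```text
time_s: 13.8
tool_pos: [0.5706, 0.1733, 0.1208]
tool_rot: [-2.186, 0.078, 2.185]
contact_force: [-0.2, 0.2, -2.4]
gripper_width: 0.0108
```

play_rows(deltas=[[0.1, 0, 0, 0, 0, 0, 1], [0.2, 0, 0, 0, 0, 0, 1], [0.2, 0, 0, 0, 0, 0, 1]])

```text
time_s: 14.1
tool_pos: [0.5705, 0.1733, 0.1184]
tool_rot: [-2.185, 0.078, 2.185]
contact_force: [-0.5, -0.4, -1.9]
gripper_width: 0.0104
```

play_rows(deltas=[[0.1, 0, 0, 0, 0, 0, 1], [0.2, 0, 0, 0, 0, 0, 1], [0.2, 0, 0, 0, 0, 0, 1]])

```text
time_s: 14.4
tool_pos: [0.5711, 0.1733, 0.1179]
tool_rot: [-2.187, 0.077, 2.183]
contact_force: [-0.1, -1.7, 7.8]
gripper_width: 0.0108
```

Floor touched. I raise 1.5 mm, then move sideways towards the lugs (+tool y).

play_rows(deltas=[[-0.15, 0, 0, 0, 0, 0, 1], [-0.15, 0.5, 0, 0, 0, 0, 1], [-0.15, 0.9, 0, 0, 0, 0, 1], [-0.15, 1.0, 0, 0, 0, 0, 1], [-0.15, 1.1, 0, 0, 0, 0, 1], [-0.15, 1.1, 0, 0, 0, 0, 1]])

```text
time_s: 15.0
tool_pos: [0.5697, 0.1621, 0.1179]
tool_rot: [-2.185, 0.078, 2.185]
contact_force: [-0.1, -0.7, -1.5]
gripper_width: 0.011
```

play_rows(deltas=[[0, 0.1, 0, 0, 0, 0, 1], [0, 0.2, 0, 0, 0, 0, 1], [0, 0.2, 0, 0, 0, 0, 1]])

```text
time_s: 15.3
tool_pos: [0.5695, 0.1602, 0.1179]
tool_rot: [-2.185, 0.078, 2.185]
contact_force: [-0.2, 0.4, -1.3]
gripper_width: 0.0107
```

play_rows(deltas=[[0, 0.1, 0, 0, 0, 0, 1], [0, 0.1, 0, 0, 0, 0, 1]])

```text
time_s: 15.5
tool_pos: [0.5695, 0.1597, 0.1179]
tool_rot: [-2.185, 0.077, 2.185]
contact_force: [0.2, 4.5, -2.8]
gripper_width: 0.011
```

play_rows(deltas=[[0, 0.05, 0, 0, 0, 0, 1], [0, 0.05, 0, 0, 0, 0, 1]])

```text
time_s: 15.7
tool_pos: [0.5695, 0.1597, 0.1179]
tool_rot: [-2.185, 0.076, 2.184]
contact_force: [0.7, 7.7, -4.6]
gripper_width: 0.0106
```

play_rows(deltas=[[0, 0.05, 0, 0, 0, 0, 1], [0, 0.05, 0, 0, 0, 0, 1]])

```text
time_s: 15.9
tool_pos: [0.5695, 0.1597, 0.118]
tool_rot: [-2.185, 0.074, 2.184]
contact_force: [2.9, 12.0, -4.4]
gripper_width: 0.0107
```

About 12 N sideways. Last check picture: side overlay plus wrist view.

```bash
python3 - <<'E'
from h import *
tp=st();q=r.get_image("side");p=r.get_image("wrist")
f=[]
for k in range(6):
    s=r.get_state();f.append(np.r_[s["contact_force"],s["wrist_torque"]]);r.get_image("top")
print(np.round(f,2),s["time_s"],st()[0])
R=Ro.from_rotvec(tp[1]).as_matrix();print("tool x",R[:,0],"yaw",np.arctan2(R[1,1],R[0,1])+np.pi/2)
def pr(X): 
    u=q["camera_matrix"]@(q["R"]@X+q["t"]); return u[:2]/u[2]
ex=np.array([np.cos(.071),-np.sin(.071),0]);ey=np.array([np.sin(.071),np.cos(.071),0]);O=np.array([.5694,.1527,.115])
s=6;C=cv2.resize(q["img"][185:255,215:290],None,fx=s,fy=s,interpolation=cv2.INTER_CUBIC)
o=O+ey*.012
P=[o-ex*.06,o+ex*.06,o+ex*.06+[0,0,.05],o-ex*.06+[0,0,.05]]
for k in range(4): cv2.line(C,*[tuple(int(v) for v in (pr(x)-[215,185])*s) for x in (P[k-1],P[k])],(0,255,0),1)
W=np.zeros((420,790,3),np.uint8);W[:,:450]=C;W[:,455:790]=cv2.resize(p["img"][60:340,170:393],(335,420));cv2.imwrite("pics/v9.png",W)
g=(p["img"].min(2)>215).astype(np.uint8);n,l,ss,c=cv2.connectedComponentsWithStats(g);i=l[190,274];print(ss[i])
ys,xs=np.nonzero(l==i);k=ys<230;m=[xs[k&(ys==v)].mean() for v in range(165,230)];a=np.polyfit(range(165,230),m,1);print("line",a)
A=[atz(p,(np.polyval(a,v),v),.165,tp) for v in (165,229)];d=A[0]-A[1];print("div yaw",np.arctan2(d[1],d[0]),"far end row",ys.min(),(atz(p,(274,ys.min()),.165,tp)))
E
```

```text
[[ 2.08 12.6  -4.52  2.07 -0.42 -0.23]
 [ 2.59 13.04 -4.76  2.06 -0.45 -0.22]
 [ 2.84 12.85 -4.29  2.05 -0.41 -0.19]
 [ 3.51 12.81 -4.76  2.12 -0.43 -0.22]
 [ 3.29 12.67 -4.1   2.06 -0.41 -0.2 ]
 [ 2.63 12.72 -4.22  2.05 -0.44 -0.22]] 16.25 [0.56951105 0.15967072 0.11792364]
tool x [ 4.86758165e-04  2.64040467e-03 -9.99996396e-01] yaw -0.07071701043344203
[ 261  154   27  203 4899]
line [2.07604895e-03 2.73737172e+02]
div yaw -0.0693634309514764 far end row 154 [0.62976512 0.15454816 0.165     ]
```

View pics/v9.png

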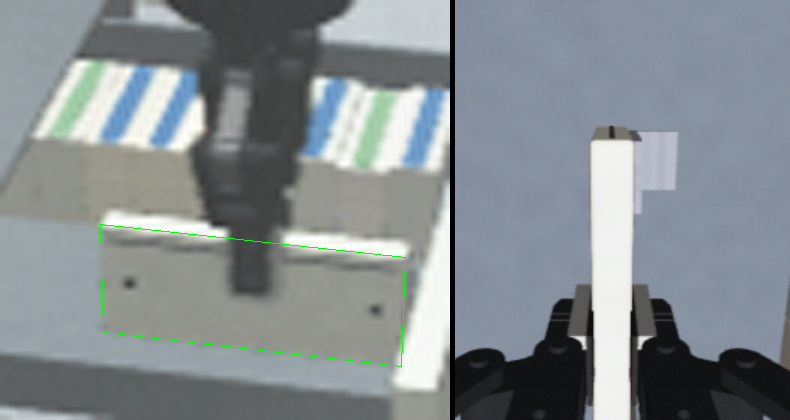

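The divider lies on the green in-place outline, its far end level with the rear lug's outer edge and its face flush on the lug. Force is a steady 12.8 N. I'll ease off slightly towards 10 N.

play_rows(deltas=[[0, -0.02, 0, 0, 0, 0, 1], [0, -0.02, 0, 0, 0, 0, 1], [0, -0.02, 0, 0, 0, 0, 1], [0, -0.02, 0, 0, 0, 0, 1]])

```text
time_s: 16.7
tool_pos: [0.5695, 0.1597, 0.118]
tool_rot: [-2.185, 0.075, 2.184]
contact_force: [1.8, 10.6, -4.9]
gripper_width: 0.011
```

```bash
python3 - <<'E'
from h import *
for k in range(4): print(np.round(r.get_state()["contact_force"],1)); r.get_image("side")
print(r.sign_off())
E
```

```text
[ 1.8 10.6 -4.9]
[ 1.5 11.  -3.7]
[ 2.6 10.9 -4.7]
[ 2.6 11.7 -4.7]
the job is handed in; nothing more can be done
None
```

The top drawer is open at its stop. The long white divider stands against the smooth lug faces, and I signed off at about 17 s while still gripping and pressing it.

**Last checks:**
- **Push:** the force towards the lugs read 10.6–11.7 N over the last readings before hand-in.
- **Fit:** the divider's yaw was -0.069 rad, against about -0.071 to -0.073 rad for the lugs. Its ends matched the lugs' outer edges within about 2 mm in the side and wrist views. I lifted it 1.5 mm after it touched the floor, so it should stand about 1–2 mm above it.
- **Other things:** I felt no contact with anything else on the counter. I did not measure the bystanders or the lower drawer again at the end.

**Disagreements:**
- **Fingertips:** they sat about 33 mm farther back than the tool data say. The first grasp of the handle closed on air above the bar, and I corrected for this from the pictures.
- **Drawer stop:** meeting it, the wrist force rose briefly to about 70 N, under the 120 N limit, and I eased off at once. The push on the lugs stayed at about 13 N or less throughout.
- **Downward force:** about 3 N more than before the push showed while pressing, which I could not explain.

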